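Gather the stoppers at the tray's spout

ROBOT

A 6-joint arm with a two-finger parallel gripper is mounted at the origin on the work surface. World frame = base frame: x ahead of the robot, y to its left, z up, the work surface at z = 0. Lengths are in m, angles in degrees, forces in N, time in s.
With the tool pointing down it reaches from about 0.4 to 0.825 m from the base axis. Payload 7 kg.
Tool frame: the origin (TCP) lies midway between the tips of the shut fingers; the grasp point (between the pads) lies 19 mm behind it (r.grip_point_offset is the z of the grasp point in the tool frame, in m); z points along the fingers, y is the line along which they close (so a half turn about z gives the same grasp; the last joint's range is limited). The gripper opens to 88 mm and grips with 3 to 60 N. Pads are 19 mm wide; open, the fingers measure 130 mm over their backs; the gripper's body (78 mm by 193 mm) begins 47 mm behind the grasp point.
Start: joints at [83.199, 20.546, 0.682, 0, -70.136, -16.507], TCP at [0.267, 0.62, 0.227] pointing down, gripper open.
Joint ranges: [-176.03, 176.03], [-82.01, 121.73], [-58.28, 71.71], [-173.87, 95.51], [-174.79, -0.11], [-173.66, 173.66]. Speed limits (degrees/s): [136.94, 136.94, 172.46, 180, 180, 180].

INTERFACE

Orientations are given as [roll, pitch, yaw] about the fixed x, y, z axes, in that order (R = Rz(yaw) Ry(pitch) Rx(roll)).
In Python, from plant import r, viewer, recognise, outline_of, pinpoint gives the robot as it stands.
- The arm moves only by the tool move_arm, never from a script. Its argument "targets" is a list of rows, each a list of 2 entries, a list of its own where there are three numbers: the shift along the tool's x, y, z in cm, then the turn, a rotation vector about the tool's x, y, z in rad. A call has 1 to 5 rows; each row is the pose to reach, as a shift and turn from the pose commanded when the call began, along the tool's axes at that moment; what a row does not reach only later rows make up. A row lasts 1/8 s, in which the tool goes at most 62.5 mm and 10.7 degrees, less where a joint would pass 70% of its speed; a pose out of reach is approached as far as the arm can. A call with a gripper value outside its range is refused whole. "jaw" is the finger opening in cm, from 0 to 8.76, set as the call begins (left out, the last holds). The fingers move at their own pace and stop on an object; "squeeze" is the grip in N (left out, the last holds). Time passes only in rows, so rows that repeat a pose let the fingers close. It gives the time, the measured TCP pose, the force, the opening and the grip force at its end, in the units of the state.
- r.get_state(): the state, without advancing time (a new reading comes with each control period).
- viewer.capture(name): name is "side" or "top"; returns a dict with "image" (384x512x3 uint8, blue, green, red), "intrinsics" (3x3 intrinsics, pixels), "camera_from_world" (4x4, takes a point from world to camera coordinates). Camera axes: x right, y up, looking along -z (the intrinsics and any distortion apply to the point x, -y, -z); pixel columns grow to the right and rows downward; lengths in m; the calibration is good to about 2 mm. A picture is of the moment at which its call begins. There is no depth.
- r.close_job(): hands the job in; it is judged then, once.
Trained networks look in the newest picture that a camera, given by its name, has taken for a name from the list of things; names that differ only in an ending like _2 or _b are one class to them, and where a whole thing is asked for, a point or a joint stands for the part that bears it (a point fixed in the world has none). Each returns a list of dicts, best first, with "score" (0 to 1); they miss things now and then, are a little off and sometimes report something else, mostly with a low value. They report only what shows in the picture. A call takes as long as a camera call. They do not tell look-alikes from the thing itself.
- recognise(label, camera): "box" ([left, top, right, bottom] in pixels, round what is visible of it).
- outline_of(label, camera): "mask" (384x512 bool, what is visible of it) and "box" ([left, top, right, bottom] in pixels, round what is visible of it).
- pinpoint(label, camera): "location" ([row, column] in pixels: a listed point, or the origin of a listed thing).
The state is a dict: "time_s": time; "joints": joint angles; "qd": joint speeds; "joint_torque": joint torques, N m; "tcp_pos": TCP position; "eef_rot": TCP orientation; "contact_force": force on the tool from outside, world axes, zero at the start; "moment": the same for the moment, N m; "gripper_width": finger opening in m; "gripper_force": force on a finger pad.
Only numpy, scipy, OpenCV 4.12 (cv2) and the standard library are available. Lean on these libraries where they do the work, as an engineer would, in place of code of your own. Each camera call takes 0.05 s, during which the arm holds its last target. There are 200 camera calls.

TASK

Put the stray white stopper from the bench into the black carrying tray with the other three. Then lift the tray by its handle bar so that all of it is at least 10 cm above the bench and clear of everything, tilt it with the spout corner lowest until all four stoppers have slid together into that corner, and finish while still holding it there in the air, tilted and steady. Spill none, and leave everything else on the bench as it stands.

Things in the scene. Friction and masses are not known exactly. Their poses are not given: they have to be found in the camera images.
- tray: Open black tray on the bench, 228 x 148 mm outside, walls and floor 4 mm, walls 50 mm high, 0.24 to 0.43 kg, at any yaw. Origin: centre of its underside; x along its length, y across, z up. Its corner at +x +y has a pouring spout: both walls are 30 mm high over the last 34 mm there and a channel sticks out 19 mm. A bare aluminium bar handle crosses above its middle. Stoppers slide on its floor at about 10 degrees.
- tray_handle (a point): Centre of the handle bar, 105 mm above the tray's underside, on the tray's origin axis. The bar is straight, 16 mm wide (along the tray's x), 14 mm high and 148 mm long (along the tray's y), with square sides, on two flat uprights at the long walls; 94 mm free below it.
- tray_corner (a point): Inner corner of the tray floor at the spout: (110, 70, 4) mm in the tray frame. The floor inside reaches from -110 to 110 mm in x and from -70 to 70 mm in y. The lowest corner when tilted rightly.
- stopper1: Solid white PTFE stopper, 20 g, standing: a round foot 26 mm across and 10 mm high, with a knob 16 mm across on it, 30 mm high in all. Origin: centre of the foot's underside, z along the knob. It lies loose in the tray, away from the spout.
- stopper2: Solid white PTFE stopper, 20 g, standing: a round foot 26 mm across and 10 mm high, with a knob 16 mm across on it, 30 mm high in all. Origin: centre of the foot's underside, z along the knob. It lies loose in the tray, away from the spout.
- stopper3: Solid white PTFE stopper, 20 g, standing: a round foot 26 mm across and 10 mm high, with a knob 16 mm across on it, 30 mm high in all. Origin: centre of the foot's underside, z along the knob. It lies loose in the tray, away from the spout.
- stopper_stray: Solid white PTFE stopper, 20 g, standing: a round foot 26 mm across and 10 mm high, with a knob 16 mm across on it, 30 mm high in all. Origin: centre of the foot's underside, z along the knob. It stands on the bench to the robot's right of the tray, in a row with the screw cap and the balance weight, the order of which varies; it is told by its white foot and knob.
- screw_cap: Bystander, loose: round black ribbed bottle cap, 40 mm across, 22 mm high. Origin: centre of its underside.
- balance_weight: Bystander, loose: steel balance weight with a small knob, 24 mm across, 38 mm high. Origin: centre of its underside.
- bottle_a: Bystander, loose: small amber bottle with a black cap, 48 mm across, 85 mm high, on the right, beside the row. Origin: centre of its underside.
- bottle_b: Bystander, loose: small amber bottle with a black cap, 48 mm across, 85 mm high, on the left of the tray. Origin: centre of its underside.
There are look-alikes about, which are no part of the job. Leave any turquoise look-alike of the stopper_stray alone.

How it is judged:
By the outcome, as a careful person would: the job done as asked, in the order asked, and still so for the second after the job is handed in, while the arm keeps its last pose, push and grip.
It also fails if it takes over 58 s, if anything falls off the work surface, if the arm or the gripper's body presses on something with over 40 N, if the wrist force passes 120 N, or if a joint passes its speed limit or range.

## Working session

There is one attempt and no reset: what is moved stays moved. The work goes in short steps, Python scripts to look and compute and a tool call to move; the robot and the scene stay as the last step left them, time stands still between calls to the robot, and variables do not carry over. Pictures are saved under pics/ and viewed, at most 10 in all, crops included, and the job is handed in when it is done.

Besides the shell and the picture viewer there is one more tool, called in YAML: its name, and indented under it one key for each argument. move_arm: Moves the arm, as the interface text tells. Its arguments: {"type":"object","properties":{"targets":{"type":"array","items":{"type":"array"}},"jaw":{"type":"number"},"squeeze":{"type":"number"}},"required":["targets"]}

```bash
mkdir -p pics
cat > h.py <<'E'
import numpy as np, cv2
from scipy.spatial.transform import Rotation as R
from plant import r, viewer, recognise, outline_of, pinpoint
def ray(c,px,z):
    K=np.array(c["intrinsics"]);T=np.array(c["camera_from_world"])
    d=np.linalg.inv(K)@[px[1],px[0],1]; d=np.array([d[0],-d[1],-d[2]])
    o=-T[:3,:3].T@T[:3,3]; d=T[:3,:3].T@d
    return o+d*(z-o[2])/d[2]
def proj(c,p):
    K=np.array(c["intrinsics"]);T=np.array(c["camera_from_world"])
    q=T[:3,:3]@p+T[:3,3]; u=K@[q[0],-q[1],-q[2]]; return u[:2]/u[2]
E
python3 - <<'E'
from h import *
cs={}
for n in("top","side"):
    c=viewer.capture(n);cs[n]=c;cv2.imwrite(f"pics/{n}0.png",c["image"])
    print(n,c["intrinsics"],np.linalg.inv(c["camera_from_world"])[:3,3],c.keys())
    for l,z in(("tray_handle",.105),("tray_corner",.004),("tray",0),("stopper_stray",0),("stopper1",.004),("screw_cap",0),("balance_weight",0),("bottle_a",0)):
        for d in pinpoint(l,n)[:5]:
            print(l,round(d["score"],2),np.round(d["location"],1),np.round(ray(c,d["location"],z),4))
print(r.get_state(), r.grip_point_offset)
E
```

```text
top [[387.15513772   0.         257.7021817 ]
 [  0.         387.15513772 184.30843611]
 [  0.           0.           1.        ]] [ 0.37600609 -0.00207432  1.15441301] dict_keys(['image', 'intrinsics', 'camera_from_world'])
tray_handle 0.71 [179.5 202.8] [0.5553 0.1454 0.105 ]
tray_corner 0.75 [211.3 237.4] [0.4744 0.0566 0.004 ]
tray 0.97 [184.6 207.3] [0.5573 0.1466 0.    ]
tray 0.64 [176.6 131.1] [0.5867 0.3772 0.    ]
stopper_stray 0.57 [233.  348.9] [ 0.4035 -0.2723  0.    ]
stopper_stray 0.53 [244.6 327.4] [ 0.371 -0.207  0.   ]
stopper_stray 0.41 [221.  328.3] [ 0.4402 -0.213   0.    ]
stopper1 0.61 [161.  214.1] [0.6287 0.1254 0.004 ]
stopper1 0.54 [188.2 193.6] [0.5466 0.1872 0.004 ]
stopper1 0.39 [166.9 192.8] [0.6118 0.1899 0.004 ]
screw_cap 0.6 [156.9 342.8] [ 0.6341 -0.2668  0.    ]
balance_weight 0.7 [176.1 129.8] [0.5883 0.3812 0.    ]
balance_weight 0.54 [181.9 316.6] [ 0.5586 -0.1835  0.    ]
bottle_a 0.69 [213.2 380.8] [ 0.4601 -0.3707  0.    ]
bottle_a 0.53 [185.  203.7] [0.5563 0.1574 0.    ]
bottle_a 0.51 [176.6 128.7] [0.5868 0.3844 0.    ]
side [[444.37922284 
[... 955 characters left out ...]
   ]
{'time_s': 0.9, 'joints': array([ 8.31988759e+01,  2.05447529e+01,  6.80732310e-01,  1.64499456e-03,
       -7.01345361e+01, -1.65059506e+01]), 'qd': array([ 0.05247101,  0.09053092,  0.01750492,  0.04340382,  0.08633978,
       -0.06866145]), 'joint_torque': array([-5.10730479e-04, -5.82356071e+01,  2.93299592e+01,  7.00198844e+00,
        1.27052408e-02, -2.51358188e-05]), 'tcp_pos': array([0.26709854, 0.61988409, 0.22657524]), 'eef_rot': array([-1.79998177e+02, -1.07328713e-03, -2.33065158e+01]), 'contact_force': array([-0.27326152,  0.57546087, -0.45513647]), 'moment': array([-0.0348264 , -0.02548608, -0.01003751]), 'gripper_force': 0.0, 'gripper_width': 0.08762282958748183} -0.0188
```

View pictures.

View pics/top0.png

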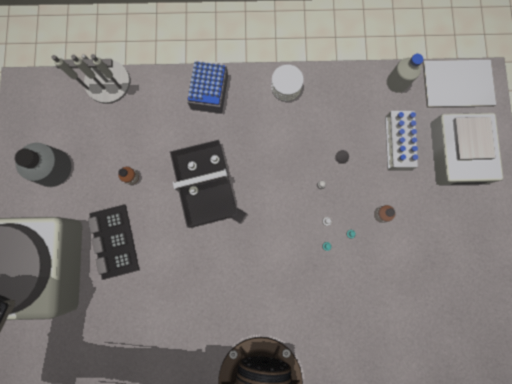

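View pics/side0.png

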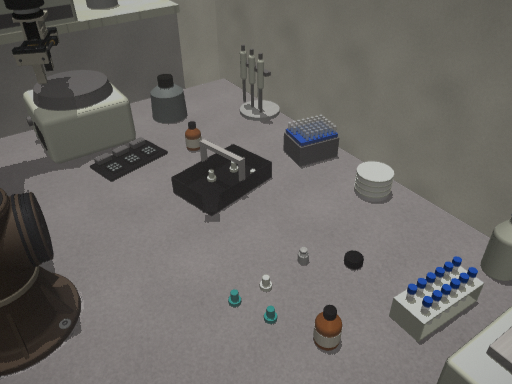

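The top view shows the white stray at about (327, 221), with turquoise look-alikes at (327, 246) and (351, 234). The tray is at about (205, 183) with its spout at (240, 215), and its three stoppers lie in the far half. The side view agrees: white stray at (266, 282), turquoise ones at (235, 298) and (270, 314).

```bash
cat >> h.py <<'E'
def delta(p,rpy,s=None):
    s=s or r.get_state(); R0=R.from_euler("xyz",s["eef_rot"],degrees=True); R1=R.from_euler("xyz",rpy,degrees=True)
    return np.round(R0.inv().apply(np.array(p)-s["tcp_pos"])*100,2), np.round((R0.inv()*R1).as_rotvec(),3)
E
python3 - <<'E'
from h import *
for n in("top","side"):
    c=viewer.capture(n); g=cv2.cvtColor(c["image"],cv2.COLOR_BGR2GRAY)
    o=outline_of("tray",n)[0]; m=o["mask"]; print(n,o["score"],o["box"],m.sum())
    if n=="top":
        f=cv2.dilate(m.astype(np.uint8),np.ones((5,5)))
        b=((g>150)&(f>0)).astype(np.uint8); k,l,st,ce=cv2.connectedComponentsWithStats(b)
        i=1+np.argmax(st[1:,4]); ys,xs=np.where(l==i)
        (cx,cy),wh,a=cv2.minAreaRect(np.c_[xs,ys].astype(np.float32)); bx=cv2.boxPoints(((cx,cy),wh,a))
        print("bar",cx,cy,wh,a,ray(c,(ys.mean(),xs.mean()),.112))
        print([np.round(ray(c,(y,x),.112),4) for x,y in bx])
print(delta((.5,.2,.227),(180,0,-10)))
E
```

```text
top 0.96 [171.6, 141.8, 245.3, 227.6] 4190
bar 198.88034057617188 178.53048706054688 (6.061090469360352, 54.340816497802734) 75.69972229003906 [0.55591824 0.15583398 0.112     ]
[array([0.5481, 0.2289, 0.112 ]), array([0.5823, 0.0851, 0.112 ]), array([0.5659, 0.0811, 0.112 ]), array([0.5318, 0.2247, 0.112 ])]
side 0.65 [169.8, 140.2, 275.2, 215.7] 4214
(array([38.01, 29.35, -0.05]), array([-0.   ,  0.   , -0.232]))
```

move_arm:
  targets:
    - [[38, 29.4, 0], [0, 0, -0.23]]
    - [[38, 29.4, 0], [0, 0, -0.23]]
    - [[38, 29.4, 0], [0, 0, -0.23]]
    - [[38, 29.4, 0], [0, 0, -0.23]]
    - [[38, 29.4, 0], [0, 0, -0.23]]
  jaw: 5

```text
time_s: 1.72
tcp_pos: [0.4191, 0.3447, 0.2269]
eef_rot: [-180.0, -0.0, -10.1]
contact_force: [1.3, 0.6, 0.8]
gripper_width: 0.0504
gripper_force: 0.0
```

Run:
```python
from h import *
print(delta((.5,.1,.2),(180,0,0)));print(delta((.439,-.213,.15),(180,0,0)))
```

```text
(array([12.26, 22.68,  2.68]), array([-0.001, -0.   , -0.176]))
(array([11.74, 54.56,  7.66]), array([-0.001, -0.   , -0.176]))
```

move_arm:
  targets:
    - [[11.7, 54.6, 4], [0, 0, -0.176]]
    - [[11.7, 54.6, 4], [0, 0, -0.176]]
    - [[11.7, 54.6, 4], [0, 0, -0.176]]
    - [[11.7, 54.6, 4], [0, 0, -0.176]]
    - [[11.7, 54.6, 4], [0, 0, -0.176]]

```text
time_s: 2.35
tcp_pos: [0.4289, 0.0332, 0.2047]
eef_rot: [-180.0, -0.1, -0.0]
contact_force: [1.0, -1.3, 0.1]
gripper_width: 0.0499
gripper_force: 0.0
```

Run:
```python
from h import *
print(delta((.439,-.213,.10),(180,0,0)), r.get_state()["joints"])
```

```text
(array([ 1.  , 24.62, 10.45]), array([-0.001, -0.001, -0.   ])) [ 3.09092752e+01 -2.39195977e+00 -3.03312948e+01  1.03899350e-02
 -6.19733874e+01  5.90803976e+01]
```

move_arm:
  targets:
    - [[1, 24.6, 10.4], [0, 0, 0]]
    - [[1, 24.6, 10.4], [0, 0, 0]]
    - [[1, 24.6, 10.4], [0, 0, 0]]
    - [[1, 24.6, 10.4], [0, 0, 0]]
    - [[1, 24.6, 10.4], [0, 0, 0]]

```text
time_s: 2.98
tcp_pos: [0.4376, -0.2136, 0.0986]
eef_rot: [-180.0, 0.2, -0.3]
contact_force: [-1.1, 0.5, 0.3]
gripper_width: 0.0502
gripper_force: 0.0
```

Run:
```python
from h import *
c=viewer.capture("side");cv2.imwrite("pics/side1.png",cv2.resize(c["image"][180:370,150:400],None,fx=3,fy=3))
for d in pinpoint("stopper_stray","side")[:4]: print(d["score"],d["location"],ray(c,d["location"],0))
c=viewer.capture("top")
for d in pinpoint("stopper_stray","top")[:4]: print(d["score"],d["location"],ray(c,d["location"],0))
print(delta((.439,-.213,.012),(180,0,0)))
```

```text
0.67 [289.4, 265.8] [ 0.43624038 -0.21328283  0.        ]
0.5 [302.2, 236.2] [ 0.36913561 -0.20621863  0.        ]
0.46 [317.7, 267.5] [ 3.98147896e-01 -2.71969305e-01  1.11022302e-16]
0.56 [179.4, 130.5] [0.57810513 0.37874507 0.        ]
0.5 [247.3, 329.1] [ 0.36302453 -0.2116153   0.        ]
0.46 [233.9, 351.0] [ 0.40076326 -0.27831366  0.        ]
(array([-0.02,  0.22,  8.86]), array([ 0.   , -0.   , -0.001]))
```

View pics/side1.png

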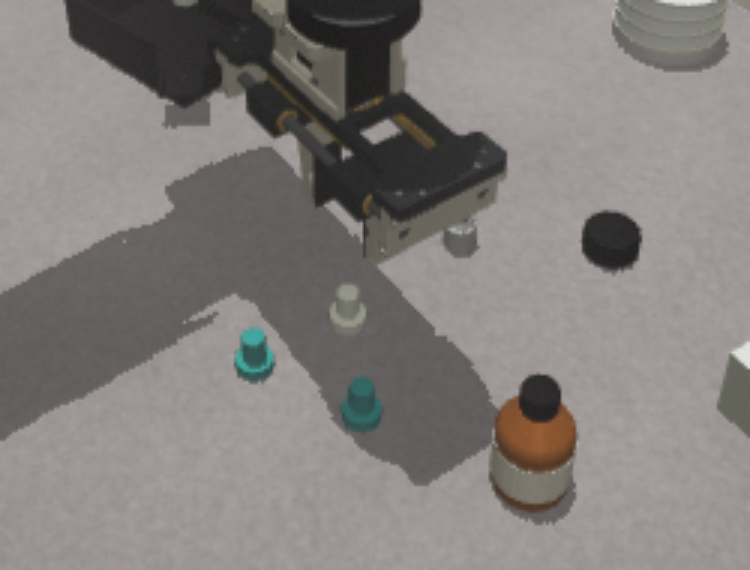

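The white stopper stands below the gripper at crop (348, 312), and both turquoise ones are clear of the fingers. I go down and grip the knob.

move_arm:
  targets:
    - [[0, 0.1, 5], [0, 0, 0]]
    - [[0, 0.1, 7.5], [0, 0, 0]]
    - [[0, 0.1, 8.6], [0, 0, 0]]
    - [[0, 0.1, 8.6], [0, 0, 0]]

```text
time_s: 3.68
tcp_pos: [0.4394, -0.2113, 0.0146]
eef_rot: [180.0, -0.0, 0.0]
contact_force: [0.0, -0.6, 0.6]
gripper_width: 0.0499
gripper_force: 0.0
```

move_arm:
  targets:
    - [[0, 0, 0], [0, 0, 0]]
    - [[0, 0, 0], [0, 0, 0]]
    - [[0, 0, 0], [0, 0, 0]]
    - [[0, 0, 0], [0, 0, 0]]
  jaw: 0.5
  squeeze: 12

```text
time_s: 4.18
tcp_pos: [0.439, -0.2121, 0.0145]
eef_rot: [180.0, -0.0, -0.1]
contact_force: [-0.5, -0.8, -0.3]
gripper_width: 0.0153
gripper_force: 7.6
```

move_arm:
  targets:
    - [[0, 0, -5], [0, 0, 0]]
    - [[0, 0, -11], [0, 0, 0]]
    - [[0, 0, -16], [0, 0, 0]]
    - [[0, -6, -18], [0, 0, 0]]
    - [[0, -12, -18], [0, 0, 0]]

```text
time_s: 4.8
tcp_pos: [0.4398, -0.0913, 0.1963]
eef_rot: [-180.0, -0.2, -0.2]
contact_force: [0.7, 1.9, -0.8]
gripper_width: 0.0153
gripper_force: 12.0
```

```bash
cat > fit.py <<'E'
from h import *
from scipy.optimize import least_squares
c=viewer.capture("top"); im=cv2.imread("pics/top0.png"); g=cv2.cvtColor(im,cv2.COLOR_BGR2GRAY).astype(float)
sub=im[140:230,165:250]; cv2.imwrite("pics/tray.png",cv2.resize(sub,None,fx=7,fy=6,interpolation=cv2.INTER_CUBIC)) 
# bar pixels: strip, weighted PCA
w=np.clip(g-140,0,None); m=np.zeros_like(w); m[170:192,170:230]=1
b=((w*m)>0).astype(np.uint8);k,l,st,ce=cv2.connectedComponentsWithStats(b);i=1+np.argmax(st[1:,4]);print(st[i])
ys,xs=np.where(l==i); P=np.array([ray(c,(y,x),.112)[:2] for y,x in zip(ys,xs)])
mu=P.mean(0);u,s,v=np.linalg.svd(P-mu);t=(P-mu)@v[0];print("bar",mu,np.degrees(np.arctan2(v[0][1],v[0][0])),t.min(),t.max())
# dark body footprint
d=((g<62)).astype(np.uint8);d[:140]=0;d[230:]=0;d[:,:165]=0;d[:,250:]=0
d=cv2.morphologyEx(d,cv2.MORPH_CLOSE,np.ones((9,9)))
cn=max(cv2.findContours(d,0,2)[0],key=cv2.contourArea);print("body",cv2.minAreaRect(cn),cv2.contourArea(cn))
def pj(x,yaw,q): 
    Rz=R.from_euler("z",yaw,degrees=True); return proj(c,Rz.apply(q)+np.array([x[0],x[1],0]))
big=cv2.resize(sub,None,fx=7,fy=6,interpolation=cv2.INTER_CUBIC)
for yaw,col in((-170,(0,0,255)),(-166,(0,255,0))):
    for z in(.05,):
        q=[pj((.556,.155),yaw,np.array(p+(z,))) for p in((.114,.074),(.114,-.074),(-.114,-.074),(-.114,.074))]
        q=(np.array(q)+.5-[165,140])*[7,6]; cv2.polylines(big,[q.astype(int)],True,col,1)
cv2.imwrite("pics/tray.png",big)
E
python3 fit.py
```

```text
[172 170  55  19 298]
bar [0.55600206 0.15635314] -77.38615154286076 -0.0741390675293557 0.0761761986364545
body ((207.23533630371094, 185.44119262695312), (82.94718170166016, 57.96601486206055), 75.96376037597656) 3810.5
```

View pics/tray.png

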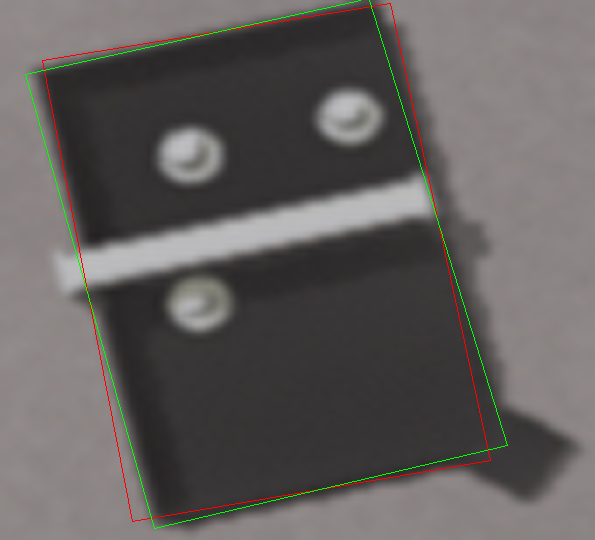

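Run:
```python
from h import *
print(delta((.493,.139,.197),(180,0,13)))
```

```text
(array([  5.36, -22.47,  -0.07]), array([-0.002, -0.004, -0.227]))
```

move_arm:
  targets:
    - [[1.4, -6, 0], [0, 0, -0.06]]
    - [[2.7, -11.5, 0], [0, 0, -0.12]]
    - [[4, -17, 0], [0, 0, -0.18]]
    - [[5.3, -22.4, 0], [0, 0, -0.227]]
    - [[5.3, -22.4, 0], [0, 0, -0.227]]

```text
time_s: 5.48
tcp_pos: [0.4928, 0.1349, 0.1938]
eef_rot: [180.0, 0.0, 13.2]
contact_force: [-1.0, -0.8, 0.1]
gripper_width: 0.015
gripper_force: 12.0
```

Run:
```python
from h import *
c=viewer.capture("side");cv2.imwrite("pics/side2.png",cv2.resize(c["image"][60:250,120:370],None,fx=3,fy=3))
print(delta((.493,.139,.020),(180,0,13)))
```

```text
(array([ 0.24, -0.55, 17.37]), array([0.   , 0.001, 0.002]))
```

View pics/side2.png

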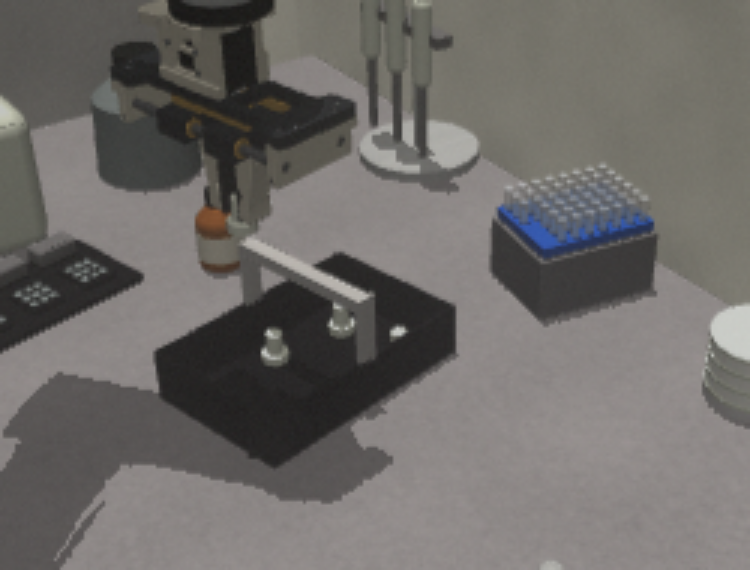

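The stray is in the fingers at crop (235, 230), above the tray's free half. I lower it into the tray.

move_arm:
  targets:
    - [[0.2, -0.5, 5], [0, 0, 0]]
    - [[0.2, -0.5, 11], [0, 0, 0]]
    - [[0.2, -0.5, 15], [0, 0, 0]]
    - [[0.2, -0.5, 17.3], [0, 0, 0]]
    - [[0.2, -0.5, 17.3], [0, 0, 0]]

```text
time_s: 6.15
tcp_pos: [0.4917, 0.1353, 0.0199]
eef_rot: [179.9, 0.2, 12.9]
contact_force: [-0.2, -1.1, -0.2]
gripper_width: 0.0154
gripper_force: 12.0
```

move_arm:
  targets:
    - [[0, 0, 0], [0, 0, 0]]
    - [[0, 0, 0], [0, 0, 0]]
    - [[0, 0, 0], [0, 0, 0]]
  jaw: 4

```text
time_s: 6.52
tcp_pos: [0.4935, 0.1375, 0.0222]
eef_rot: [-180.0, -0.1, 13.0]
contact_force: [-0.5, 0.6, 0.2]
gripper_width: 0.038
gripper_force: 0.0
```

move_arm:
  targets:
    - [[0, 0, -3], [0, 0, 0]]
    - [[0, 0, -8], [0, 0, 0]]
    - [[0, 0, -14], [0, 0, 0]]
    - [[0, 0, -18], [0, 0, 0.15]]
    - [[0, 0, -18], [0, 0, 0.3]]

```text
time_s: 7.15
tcp_pos: [0.4948, 0.1383, 0.2058]
eef_rot: [-179.7, -0.4, -4.5]
contact_force: [-0.1, -0.4, -1.3]
gripper_width: 0.0402
gripper_force: 0.0
```

Run:
```python
from h import *
c=viewer.capture("side");cv2.imwrite("pics/side3.png",cv2.resize(c["image"][60:250,120:370],None,fx=3,fy=3))
print(delta((.556,.1545,.2),(180,0,-77)),delta((.556,.1545,.2),(180,0,-100)))
print(r.get_state()["joints"])
```

```text
(array([ 6.06, -2.19,  0.41]), array([-5.000e-03, -1.000e-03,  1.258e+00])) (array([ 6.06, -2.19,  0.41]), array([-0.006, -0.   ,  1.66 ]))
[ 3.75711116e+01  5.99809681e+00 -2.16700372e+01  3.34169244e-03
 -6.20458760e+01  4.75216672e+01]
```

View pics/side3.png

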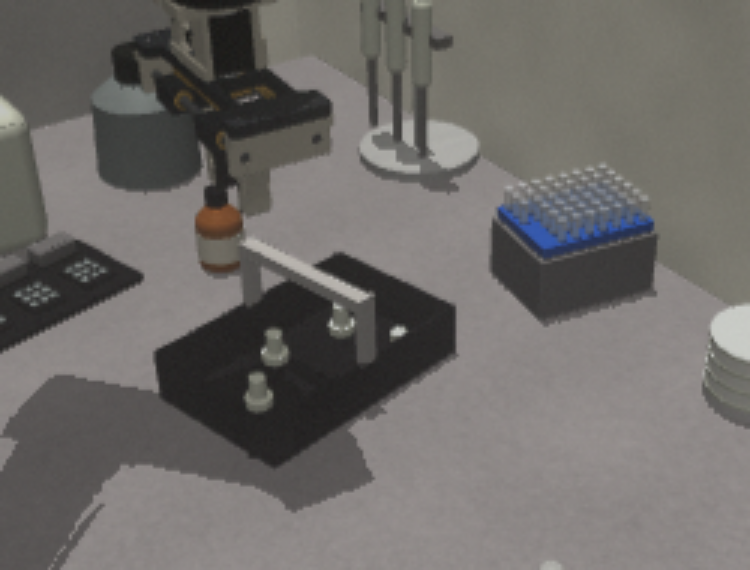

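The stray stands in the tray at crop (258, 392), upright, with the other three untouched. Next I turn the tool to grip the bar.

move_arm:
  targets:
    - [[3, -1.1, 0], [0, 0, 0.18]]
    - [[6.1, -2.2, 0.2], [0, 0, 0.36]]
    - [[6.1, -2.2, 0.4], [0, 0, 0.54]]
    - [[6.1, -2.2, 0.4], [0, 0, 0.72]]
    - [[6.1, -2.2, 0.4], [0, 0, 0.9]]
  jaw: 6

```text
time_s: 7.82
tcp_pos: [0.5551, 0.1545, 0.1967]
eef_rot: [179.9, 0.0, -56.0]
contact_force: [0.4, -0.4, -0.6]
gripper_width: 0.0599
gripper_force: 0.0
```

move_arm:
  targets:
    - [[0, 0, 0], [0, 0, 0.18]]
    - [[0, 0, 0], [0, 0, 0.358]]
    - [[0, 0, 0], [0, 0, 0.358]]
    - [[0, 0, 2], [0, 0, 0.358]]
    - [[0, 0, 4], [0, 0, 0.358]]

```text
time_s: 8.45
tcp_pos: [0.5554, 0.1547, 0.1569]
eef_rot: [-180.0, 0.0, -75.9]
contact_force: [0.7, -0.8, -0.5]
gripper_width: 0.0597
gripper_force: 0.0
```

Run:
```python
from h import *
print(delta((.556,.1545,.086),(180,0,-77)))
c=viewer.capture("side");cv2.imwrite("pics/side4.png",cv2.resize(c["image"][60:250,120:370],None,fx=3,fy=3))
```

```text
(array([ 0.04, -0.05,  7.09]), array([-0.   ,  0.   ,  0.019]))
```

View pics/side4.png

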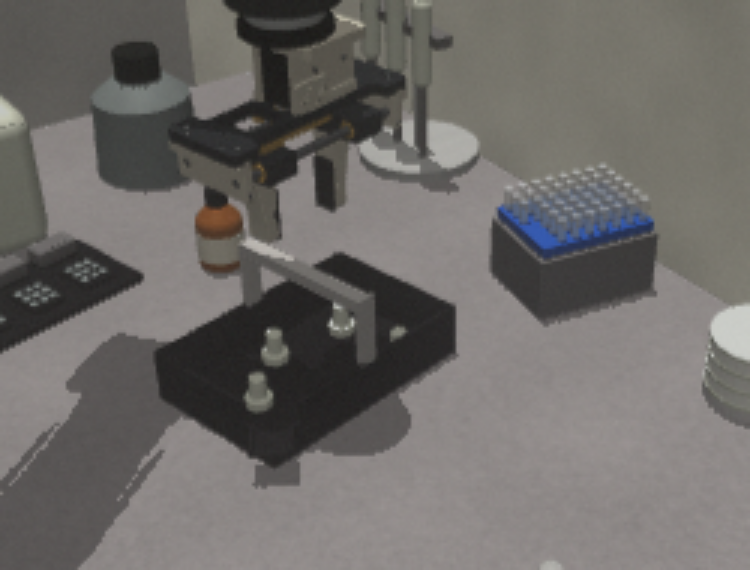

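The open fingers straddle the bar's middle (crop 305, 270) along the tray's length. I go down over the bar.

move_arm:
  targets:
    - [[0, 0, 2.5], [0, 0, 0.02]]
    - [[0, 0, 5], [0, 0, 0.02]]
    - [[0, 0, 7], [0, 0, 0.02]]
    - [[0, 0, 7.1], [0, 0, 0.02]]

```text
time_s: 9.0
tcp_pos: [0.5546, 0.1541, 0.0851]
eef_rot: [179.8, -0.1, -77.2]
contact_force: [-0.2, -0.5, 0.4]
gripper_width: 0.0598
gripper_force: 0.0
```

move_arm:
  targets:
    - [[0, 0, 0], [0, 0, 0]]
    - [[0, 0, 0], [0, 0, 0]]
    - [[0, 0, 0], [0, 0, 0]]
    - [[0, 0, 0], [0, 0, 0]]
    - [[0, 0, 0], [0, 0, 0]]
  jaw: 1
  squeeze: 10

```text
time_s: 9.62
tcp_pos: [0.5556, 0.1547, 0.0864]
eef_rot: [-180.0, 0.0, -77.4]
contact_force: [-1.3, -0.2, 1.5]
gripper_width: 0.0158
gripper_force: 10.2
```

move_arm:
  targets:
    - [[0, 0, 0], [0, 0, 0]]
    - [[0, 0, 0], [0, 0, 0]]
    - [[0, 0, 0], [0, 0, 0]]
  jaw: 1
  squeeze: 60

```text
time_s: 10.0
tcp_pos: [0.5556, 0.1547, 0.0864]
eef_rot: [-180.0, 0.0, -77.4]
contact_force: [-0.6, 0.3, 3.4]
gripper_width: 0.0153
gripper_force: 60.0
```

Gripped. I lift smoothly.

move_arm:
  targets:
    - [[0, 0, -0.4], [0, 0, 0]]
    - [[0, 0, -1.4], [0, 0, 0]]
    - [[0, 0, -3], [0, 0, 0]]
    - [[0, 0, -5], [0, 0, 0]]
    - [[0, 0, -7.2], [0, 0, 0]]

```text
time_s: 10.62
tcp_pos: [0.5554, 0.1546, 0.1597]
eef_rot: [-180.0, 0.0, -77.5]
contact_force: [0.6, 0.1, -4.6]
gripper_width: 0.0155
gripper_force: 60.0
```

move_arm:
  targets:
    - [[0, 0, -2.4], [0, 0, 0]]
    - [[0, 0, -5], [0, 0, 0]]
    - [[0, 0, -7.6], [0, 0, 0]]
    - [[0, 0, -10.2], [0, 0, 0]]
    - [[0, 0, -12.8], [0, 0, 0]]

```text
time_s: 11.25
tcp_pos: [0.5551, 0.1545, 0.2882]
eef_rot: [-180.0, 0.0, -77.5]
contact_force: [-1.1, 0.0, -4.6]
gripper_width: 0.0154
gripper_force: 60.0
```

move_arm:
  targets:
    - [[0, 0, -2.2], [0, 0, 0]]
    - [[0, 0, -3.6], [0, 0, 0]]
    - [[0, 0, -4.6], [0, 0, 0]]
    - [[0, 0, -5], [0, 0, 0]]
    - [[0, 0, -5], [0, 0, 0]]

```text
time_s: 11.88
tcp_pos: [0.5553, 0.1547, 0.3359]
eef_rot: [180.0, -0.0, -77.5]
contact_force: [0.6, -0.3, -4.3]
gripper_width: 0.0153
gripper_force: 60.0
```

Run:
```python
from h import *
c=viewer.capture("side");cv2.imwrite("pics/side5.png",cv2.resize(c["image"][0:250,100:400],None,fx=2.4,fy=2.4))
s=r.get_state();print(s["joints"],s["contact_force"],s["moment"])
```

```text
[ 3.49894169e+01  8.35281740e+00 -1.63285721e+00 -1.68399913e-02
 -8.00777034e+01 -2.24408066e+01] [-0.349035    0.12263347 -4.4146073 ] [ 0.0680564  -0.04633831 -0.01798186]
```

View pics/side5.png

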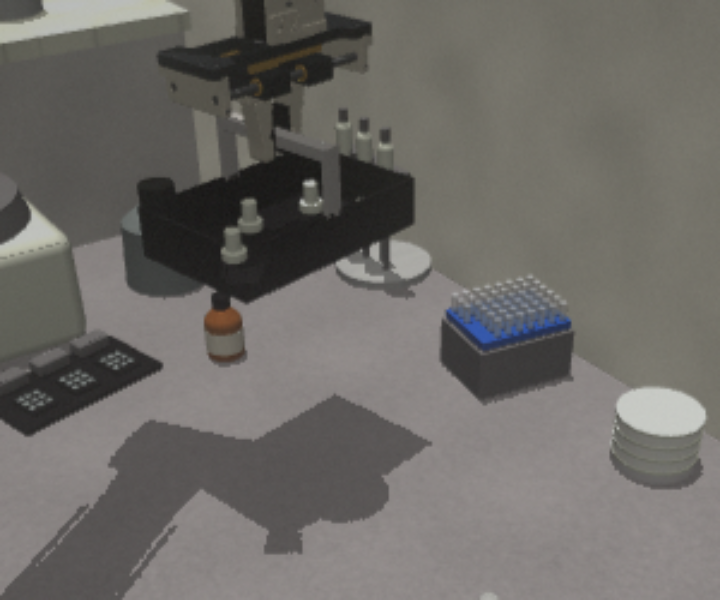

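The tray hangs level in the air with all four stoppers standing in it. The spout corner is the front one, at crop (247, 295). I tilt slowly.

move_arm:
  targets:
    - [[0, 0, 0], [0.015, -0.015, 0]]
    - [[0, 0, 0], [0.04, -0.04, 0]]
    - [[0, 0, 0], [0.07, -0.07, 0]]
    - [[0, 0, 0], [0.1, -0.1, 0]]
    - [[0, 0, 0], [0.12, -0.12, 0]]

```text
time_s: 12.55
tcp_pos: [0.5553, 0.1542, 0.3367]
eef_rot: [-173.0, 7.0, -77.0]
contact_force: [0.1, -0.2, -4.1]
gripper_width: 0.0152
gripper_force: 60.0
```

move_arm:
  targets:
    - [[0, 0, 0], [0.006, -0.006, 0]]
    - [[0, 0, 0], [0.012, -0.012, 0]]
    - [[0, 0, 0], [0.018, -0.018, 0]]
    - [[0, 0, 0], [0.024, -0.024, 0]]
    - [[0, 0, 0], [0.03, -0.03, 0]]

```text
time_s: 13.18
tcp_pos: [0.5555, 0.1548, 0.3361]
eef_rot: [-171.3, 8.6, -76.8]
contact_force: [-0.3, -0.5, -3.9]
gripper_width: 0.0154
gripper_force: 60.0
```

move_arm:
  targets:
    - [[0, 0, 0], [0.003, -0.003, 0]]
    - [[0, 0, 0], [0.006, -0.006, 0]]
    - [[0, 0, 0], [0.009, -0.009, 0]]
    - [[0, 0, 0], [0.012, -0.012, 0]]
    - [[0, 0, 0], [0.015, -0.015, 0]]

```text
time_s: 13.8
tcp_pos: [0.5555, 0.1547, 0.3362]
eef_rot: [-170.5, 9.4, -76.7]
contact_force: [0.2, 0.1, -4.4]
gripper_width: 0.0155
gripper_force: 60.0
```

move_arm:
  targets:
    - [[0, 0, 0], [0.003, -0.003, 0]]
    - [[0, 0, 0], [0.006, -0.006, 0]]
    - [[0, 0, 0], [0.009, -0.009, 0]]
    - [[0, 0, 0], [0.012, -0.012, 0]]
    - [[0, 0, 0], [0.015, -0.015, 0]]

```text
time_s: 14.42
tcp_pos: [0.5554, 0.1547, 0.3362]
eef_rot: [-169.6, 10.3, -76.5]
contact_force: [0.2, 0.6, -3.1]
gripper_width: 0.0152
gripper_force: 60.0
```

Run:
```python
from h import *
c=viewer.capture("side");cv2.imwrite("pics/side6.png",cv2.resize(c["image"][0:250,100:400],None,fx=2.4,fy=2.4))
s=r.get_state();print(s["joints"],s["contact_force"],s["moment"])
```

```text
[ 30.29089423   1.8143729   -7.41954547  -7.16604602 -67.87101894
 -15.79356412] [-0.18797883 -0.17216483 -5.15941916] [-0.99217994  0.65365587 -0.01117651]
```

View pics/side6.png

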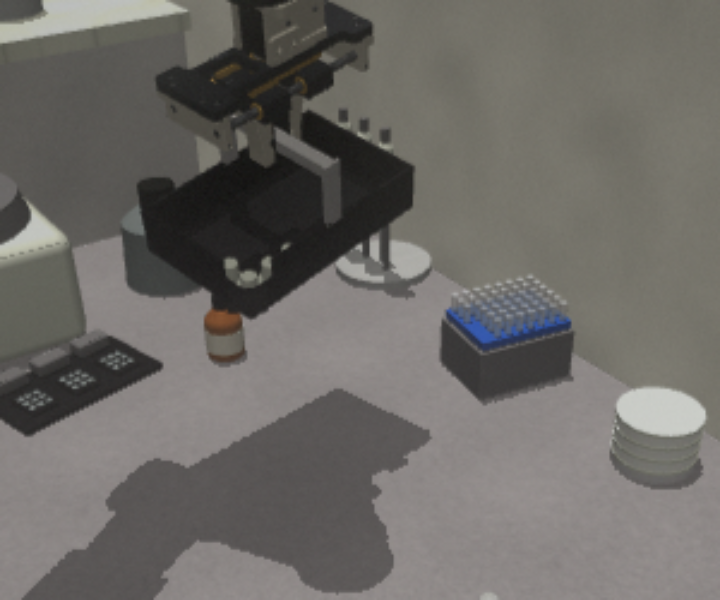

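The tilt is about 15° and the stoppers have slid to the spout side. Three sit at the corner, around crop (248, 270). A fourth is still by the right wall at (285, 246), so I tilt a little more, mostly along the tray's length.

move_arm:
  targets:
    - [[0, 0, 0], [0.012, -0.006, 0]]
    - [[0, 0, 0], [0.024, -0.012, 0]]
    - [[0, 0, 0], [0.036, -0.018, 0]]
    - [[0, 0, 0], [0.048, -0.024, 0]]
    - [[0, 0, 0], [0.06, -0.03, 0]]

```text
time_s: 15.1
tcp_pos: [0.5554, 0.1546, 0.3363]
eef_rot: [-166.0, 12.0, -76.1]
contact_force: [-0.6, -0.7, -4.1]
gripper_width: 0.0158
gripper_force: 60.0
```

move_arm:
  targets:
    - [[0, 0, 0], [0.012, -0.009, 0]]
    - [[0, 0, 0], [0.024, -0.018, 0]]
    - [[0, 0, 0], [0.036, -0.027, 0]]
    - [[0, 0, 0], [0.048, -0.036, 0]]
    - [[0, 0, 0], [0.06, -0.045, 0]]

```text
time_s: 15.72
tcp_pos: [0.5555, 0.1546, 0.3362]
eef_rot: [-162.4, 14.4, -75.4]
contact_force: [-0.2, 0.2, -4.7]
gripper_width: 0.0152
gripper_force: 60.0
```

move_arm:
  targets:
    - [[0, 0, 0], [0, 0, 0]]
    - [[0, 0, 0], [0, 0, 0]]
    - [[0, 0, 0], [0, 0, 0]]
    - [[0, 0, 0], [0, 0, 0]]
    - [[0, 0, 0], [0, 0, 0]]

```text
time_s: 16.35
tcp_pos: [0.5555, 0.1547, 0.3362]
eef_rot: [-162.5, 14.4, -75.4]
contact_force: [0.6, 0.6, -2.9]
gripper_width: 0.0156
gripper_force: 60.0
```

Run:
```python
from h import *
c=viewer.capture("side");t=viewer.capture("top")
a=cv2.resize(c["image"][50:170,130:290],(800,600))[:, :400*2]
b=cv2.resize(t["image"][110:240,150:270],(400,400))
A=cv2.resize(c["image"][60:150,140:240],(400,360));
o=np.zeros((400,800,3),np.uint8);o[:360,:400]=A;o[:,400:]=b
o=np.clip(255*(o/255.)**.6,0,255).astype(np.uint8)
cv2.imwrite("pics/both7.png",o)
s=r.get_state();print(s["tcp_pos"],s["eef_rot"],s["contact_force"],s["moment"])
for n in("side","top"):
    for d in pinpoint("stopper1",n)[:6]: print(n,round(d["score"],2),d["location"])
    print(n,pinpoint("tray_corner",n)[:1])
```

```text
[0.55546146 0.15469836 0.33616831] [-162.47017605   14.41530236  -75.42548063] [-0.72145685 -0.88820756 -3.63516662] [-1.44420584  1.06199094  0.00196433]
side 0.64 [119.9, 212.8]
side 0.5 [118.8, 200.1]
side 0.25 [260.2, 307.3]
side [{'location': [130.5, 204.4], 'score': 0.78}]
top []
```

View pics/both7.png

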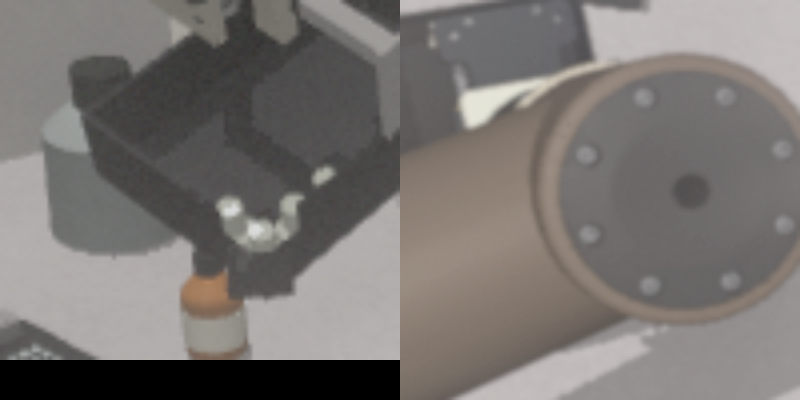

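The left half (side view) shows three stoppers around the corner at (232, 205), (262, 232) and (290, 212), and a fourth behind the near wall at (323, 175). The arm covers the top view. I work out their tray coordinates, and the slip in the grip, from pixels only.

```bash
cat > tc.py <<'E'
from h import *
def trayray(c,px,zt,s,slip=0):
    Rt=R.from_euler("xyz",s["eef_rot"],degrees=True)
    # tray axes in tool: x=+y, y=+x, z=-z ; slip about tray x
    M=np.array([[0,1,0],[1,0,0],[0,0,-1.]])      # tool<-tray
    Rw=Rt*R.from_matrix(M)*R.from_euler("x",slip,degrees=True)
    o_h=s["tcp_pos"]+Rt.apply([0,0,-.019]); o=o_h-Rw.apply([0,0,.105])
    K=np.array(c["intrinsics"]);T=np.array(c["camera_from_world"])
    d=np.linalg.inv(K)@[px[1],px[0],1]; d=T[:3,:3].T@np.array([d[0],-d[1],-d[2]]); e=-T[:3,:3].T@T[:3,3]
    n=Rw.apply([0,0,1]); p=e+d*((o+n*zt-e)@n)/(d@n)
    return Rw.inv().apply(p-o)*1000, o, Rw
E
python3 - <<'E'
from tc import *
c=viewer.capture("side");s=r.get_state();g=c["image"].min(2)
for slip in(0,-5):
    for n,px in dict(A=(111,198),B=(117.5,205.5),C=(110,212.7),D=(103.5,221)).items(): print(n,np.round(trayray(c,px,.034,s,slip)[0]))
    print("corner",np.round(trayray(c,(130.5,204.4),.004,s,slip)[0]))
    _,o,Rw=trayray(c,(0,0),0,s,slip)
    print("proj corners rim", [np.round(proj(c,o+Rw.apply(q))) for q in([-.114,.074,.05],[-.114,-.074,.05],[.114,-.074,.05],[.114,.074,0])], "lowest z",(o+Rw.apply([.128,.088,.0]))[2], "tilt",np.degrees(np.arccos(Rw.as_matrix()[2,2])),Rw.inv().apply([0,0,-1]))
for y in range(96,126): print(y,"".join("#" if v>110 else "+" if v>75 else "." for v in g[y,185:235]))
E
```

```text
A [95. 35. 34.]
B [97. 62. 34.]
C [71. 58. 34.]
D [44. 58. 34.]
corner [110.  66.   4.]
proj corners rim [array([272.,  64.]), array([228.,  37.]), array([159.,  88.]), array([206., 134.])] lowest z 0.19754257969483896 tilt 22.554928482179072 [ 0.29177934  0.24897785 -0.92351224]
A [93. 39. 34.]
B [94. 64. 34.]
C [68. 61. 34.]
D [41. 61. 34.]
corner [107.  72.   4.]
proj corners rim [array([270.,  65.]), array([226.,  34.]), array([157.,  85.]), array([203., 134.])] lowest z 0.19319036698334235 tilt 26.064740239484067 [ 0.29177934  0.32851981 -0.89829814]
96 ..................................................
97 ..................................................
98 ..................................................
99 ..................................................
100 ..................................................
101 ..................................................
102 ..................................++#+............
103 ..................................####............
104 .................................+###.............
105 .................................+#+.......
[... 407 characters left out ...]
####+...........+++...................+#
114 ...........+++..++.........++..................+##
115 ...........++++.+##+++..++.++................+####
116 ...........+++..+######.##+++...............+#####
117 ............++..+#########+++..............+######
118 .............+++#######++##+..............+#######
119 +............++##+####+.+#+..............+########
120 #+............+##++++++.+..............+##########
121 ###.............+++++++...............+###########
122 ###+...............++................+############
123 ###.................................+#############
124 ###................................+##############
125 ###..............................+################
```

The coordinates come out as (97, 62), (95, 35), (71, 58) and (44, 58) mm. That is all four standing, packed against each other in the spout corner. The tilt is 22.5°, the lowest point is about 19 cm up, and the bar has not slipped in the grip. I hand in.

```bash
python3 -c "
from plant import r
print(abs(r.get_state()['qd']).max(), r.close_job())"
```

```text
the job is handed in; nothing more can be done
0.0752413439780714 None
```

The job is handed in with no verdict returned: the stray went into the tray, and the arm holds it steady by the bar, tilted about 22.5° spout corner down with its lowest point about 19 cm up, all four stoppers standing packed in that corner, the farthest about 66 mm from it.

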